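# Put the lids back on the kitchen containers

### The arm

A 6-joint arm with a two-finger parallel gripper is mounted at the origin on the work surface. World frame = base frame: x ahead of the robot, y to its left, z up, the work surface at z = 0. Lengths are in mm, angles in rad, forces in N, time in s.
With the tool pointing down it reaches from about 275 to 1000 mm from the base axis. Payload 8.4 kg.
Tool frame: the origin (TCP) lies midway between the tips of the shut fingers; the grasp point (between the pads) lies 19 mm behind it; z points along the fingers, y is the line along which they close (so a half turn about z gives the same grasp; the last joint's range is limited). The gripper opens to 85 mm and grips with 20 to 120 N. Pads are 22 mm wide; open, the fingers measure 114 mm over their backs; the gripper's body (76 mm by 85 mm) begins 54 mm behind the grasp point. The pads swing forward as they close: fully open they stand 13 mm farther back than shut.
Start: joints at [1.18, 0.353, 1.633, -0, 1.155, -0.002], TCP at [236.923, 578.356, 231.281] pointing down, gripper open.
Joint ranges: [-2.63, 2.63], [-0.92, 2.1], [0.06, 2.66], [-1.3, 4.44], [0, 2.69], [-3.02, 3.02]. Speed limits (rad/s): [2.22, 2.22, 2.79, 3.14, 3.14, 3.14].

### API

Orientations are given as [roll, pitch, yaw] about the fixed x, y, z axes, in that order (R = Rz(yaw) Ry(pitch) Rx(roll)).
In Python, from rig import r gives the robot as it stands.
- The arm moves only by the shell command python3 -m inch 'ROWS' [OPENING] [FORCE]. ROWS is JSON, a list that holds one entry, the list of rows, each a list of 6 numbers: the shift along the tool's x, y, z scaled (see below), then the turn, a rotation vector about the tool's x, y, z scaled (see below). In form: [[[tx, ty, tz, wx, wy, wz], ...]]. A call has 1 to 8 rows; each row is the pose to reach, as a shift and turn from the pose commanded when the call began, along the tool's axes at that moment, turning the shorter way round; what a row does not reach only later rows make up. The controller multiplies each number of a shift by 20 cm and each number of a turn by pi rad. A row lasts 1/12 s, in which the tool goes at most 41.7 mm and 7.16 degrees, less where a joint would pass 70% of its speed; a pose out of reach is approached as far as the arm can. A call with a number of a shift or a turn outside -1 to 1 is refused whole. A call with a gripper value outside its range is refused whole. OPENING is the gripper's target within -1 to 1 (fully open at 1, half-way at 0, shut at -1), set as the call begins (- or left out, the last holds). The fingers move at their own pace and stop on an object; FORCE is the grip in N (left out, the last holds). Time passes only in rows, so rows that repeat a pose let the fingers close. It gives the time, the measured TCP pose, the force, the opening and the grip force at its end, in the units of the state.
- r.sense(): the state, without advancing time (a new reading comes with each control period).
- r.grab_frame(name): name is "scene" or "top" or "wrist"; returns the picture (400x640x3 uint8, red, green, blue); there is no depth.
- r.camera_info(name): a dict with "K" (3x3 intrinsics, pixels), "distortion" ([k1, k2, p1, p2, k3] as OpenCV has them; the pictures are not rectified), "rvec" (rotation vector, rad) and "tvec" (3), from world to camera coordinates, as OpenCV has them; the wrist camera has in their place "mount" (4x4, takes a point from camera to tool coordinates, whose origin is the TCP and whose axes are the flange's). Camera axes: x right, y down, z forward; pixel columns grow to the right and rows downward; lengths in mm; the calibration is good to about 2 mm. A picture is of the moment at which its call begins: read the wrist's pose just before it. camera_info takes no time and is no camera call.
- r.sign_off(): hands the job in; it is judged then, once.
The state is a dict: "clock": time; "qpos": joint angles; "qvel": joint speeds; "joint_efforts": joint torques, N m; "eef_pos": TCP position; "tcp_rot": TCP orientation; "contact_force": force on the tool from outside, world axes, zero at the start; "wrist_torque": the same for the moment, N m; "opening": opening from 0.0 (shut) to 1.0 (fully open); "grasp_force": force on a finger pad.
Only numpy, scipy, OpenCV 4.12 (cv2) and the standard library are available. Lean on these libraries where they do the work, as an engineer would, in place of code of your own. Each camera call takes 0.05 s, during which the arm holds its last target. There are 200 camera calls.

### The job

The washed steel containers are dry: put each of the four lids back on its own container, the one of the same shape and size, so that it sits level on the rim with its inset inside the mouth and covers it squarely. Set the lids down, do not drop them, leave the containers standing about where they are, and do not disturb the blue mug or the white jar.

Things in the scene. Friction and masses are not known exactly. Their poses are not given: they have to be found in the camera images.
- lid_small_round_knob (a point): Loose steel lid, round, 80 mm across; its inset below is 46 mm across; round knob 26 mm across. Lies knob up on the slab. Heights from its bottom: inset 0-7 mm, plate 7-11, stem, black knob 23-43. Point: centre of the knob, over the lid's centre, 33 mm above the inset's bottom, z up; 26 mm above the rim when seated (plate on rim).
- lid_large_round_knob (a point): Loose steel lid, round, 120 mm across; its inset below is 86 mm across; round knob 26 mm across. Lies knob up on the slab. Heights from its bottom: inset 0-7 mm, plate 7-11, stem, black knob 23-43. Point: centre of the knob, over the lid's centre, 33 mm above the inset's bottom, z up; 26 mm above the rim when seated (plate on rim).
- lid_square_knob (a point): Loose steel lid, square, 98 x 98 mm, sides along this frame's x and y; its inset below is 64 x 64 mm; square knob 24 x 24 mm, sides parallel to the lid's. Lies knob up on the slab. Heights from its bottom: inset 0-7 mm, plate 7-11, stem, black knob 23-43. Point: centre of the knob, over the lid's centre, 33 mm above the inset's bottom, z up; 26 mm above the rim when seated (plate on rim).
- lid_oblong_knob (a point): Loose steel lid, oblong, 120 mm long (frame x) by 78 mm wide (frame y); its inset below is 86 x 44 mm; bar knob 56 mm long (frame x) by 18 mm wide (frame y), to be gripped across its width. Lies knob up on the slab. Heights from its bottom: inset 0-7 mm, plate 7-11, stem, black knob 23-43. Point: centre of the knob, over the lid's centre, 33 mm above the inset's bottom, z up; 26 mm above the rim when seated (plate on rim).
- tin_small_round_mouth (a point): Open, empty, loose steel container standing on the slab, round, 66 mm across outside, 61 mm inside, 60 mm high, walls 2.5 mm. This point is the centre of its mouth, level with the rim; z up. The lid's inset enters the mouth with about 7 mm of play all round. 150 to 390 g.
- tin_large_round_mouth (a point): Open, empty, loose steel container standing on the slab, round, 106 mm across outside, 101 mm inside, 70 mm high, walls 2.5 mm. This point is the centre of its mouth, level with the rim; z up. The lid's inset enters the mouth with about 7 mm of play all round. 150 to 390 g.
- tin_square_mouth (a point): Open, empty, loose steel container standing on the slab, square, 84 x 84 mm outside, 79 x 79 mm inside, 75 mm high; its sides run along this frame's x and y, walls 2.5 mm. This point is the centre of its mouth, level with the rim; z up. The lid's inset enters the mouth with about 7 mm of play all round. 150 to 390 g.
- tin_oblong_mouth (a point): Open, empty, loose steel container standing on the slab, oblong, 106 mm long (frame x) by 64 mm wide (frame y) outside, 101 x 59 mm inside, 55 mm high, walls 2.5 mm. This point is the centre of its mouth, level with the rim; z up. The lid's inset enters the mouth with about 7 mm of play all round. 150 to 390 g.
- mug_centre (a point): Blue enamel mug, 82 mm across, 78 mm high, handle to frame y reaching 72 mm from the axis; a bystander that has no lid. The point is on its axis half-way up.
- jar_centre (a point): White plastic jar with closed flip-top lid, 80 mm across, 125 mm high; a bystander. The point is on its axis, 61 mm above the slab.
Things that resemble listed ones, but are neither listed nor needed, are in the scene too. Leave any turquoise or yellow look-alike of the part that bears lid_square_knob alone. Leave any pink look-alike of the part that bears tin_small_round_mouth alone.

How it is judged:
By the outcome, as a careful person would: the job done as asked, in the order asked, and still so for the second after the job is handed in, with the robot touching nothing.
It also fails if it takes over 99 s, if anything falls off the work surface, if the arm or the gripper's body presses on something with over 40 N, if the wrist force passes 120 N, or if a joint passes its speed limit or range.

## Working session

There is one attempt and no reset: what is moved stays moved. The work goes in short steps, Python scripts to look and compute and a shell command to move; the robot and the scene stay as the last step left them, time stands still between calls to the robot, and variables do not carry over. Pictures are saved under pics/ and viewed, at most 14 in all, crops included, and the job is handed in when it is done.

```bash
ls; mkdir -p pics
python3 - <<'E'
from rig import r
import cv2
for n in ("scene","top"):
    im=r.grab_frame(n); cv2.imwrite(f"pics/{n}0.png",im[:,:,::-1]); 
    i=r.camera_info(n); print(n,i)
print(r.camera_info("wrist")); print(r.sense())
E
```

```text
pics
scene {'K': array([[401.99737767,   0.        , 316.93183418],
       [  0.        , 401.99737767, 204.71947115],
       [  0.        ,   0.        ,   1.        ]]), 'distortion': array([-0.02905124,  0.        ,  0.        ,  0.        ,  0.        ]), 'rvec': array([ 1.95848763,  1.72028307, -0.55729815]), 'tvec': array([ -62.97385553, -394.89220343, 1624.61101834])}
top {'K': array([[475.31640136,   0.        , 320.41646052],
       [  0.        , 475.31640136, 196.13163211],
       [  0.        ,   0.        ,   1.        ]]), 'distortion': array([0.01625485, 0.        , 0.        , 0.        , 0.        ]), 'rvec': array([ 2.05094764, -2.16945069,  0.22694485]), 'tvec': array([  28.81226427,  571.42020986, 1278.7022601 ])}
{'K': array([[319.371322  ,   0.        , 315.06561992],
       [  0.        , 319.371322  , 195.47514057],
       [  0.        ,   0.        ,   1.        ]]), 'distortion': array([-0.05519441,  0.        ,  0.        ,  0.        ,  0.        ]), 'mount': array([[ 1.48681265e-04, -9.56207000e-01, -2.92691220e-01,
         7.67132802e+01],
       [ 9.99
[... 231 characters left out ...]
0000e+00]])}
{'clock': 0.1, 'qpos': array([ 1.17961527e+00,  3.53573308e-01,  1.63404412e+00, -1.45421432e-06,
        1.15521970e+00, -2.36366449e-03]), 'qvel': array([ 0.00132536, -0.00384383, -0.00139505,  0.00034237, -0.00141411,
        0.00182533]), 'joint_efforts': array([ 1.07047916e-03, -6.06354976e+01, -3.42817104e+01,  2.29544585e-04,
        3.84654137e-03,  3.44567707e-05]), 'eef_pos': array([236.75151102, 577.9647548 , 230.6469438 ]), 'tcp_rot': array([-3.14034818e+00, -1.61181508e-06,  2.75277585e+00]), 'contact_force': array([-1.08846547, -0.27640311, -0.95076009]), 'wrist_torque': array([0.01164581, 0.03264965, 0.02350562]), 'grasp_force': 0.0, 'opening': 0.9997072836438426}
```

View pics/top0.png

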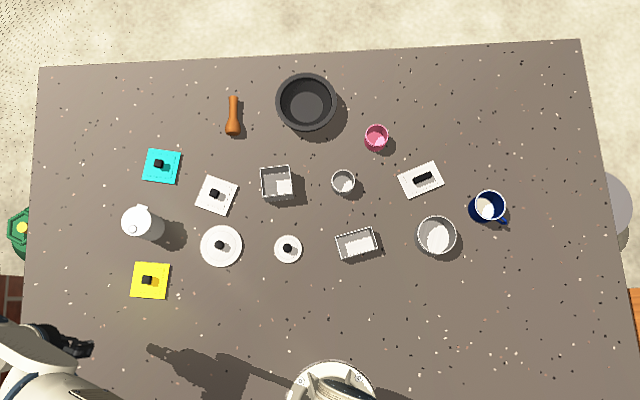

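View pics/scene0.png

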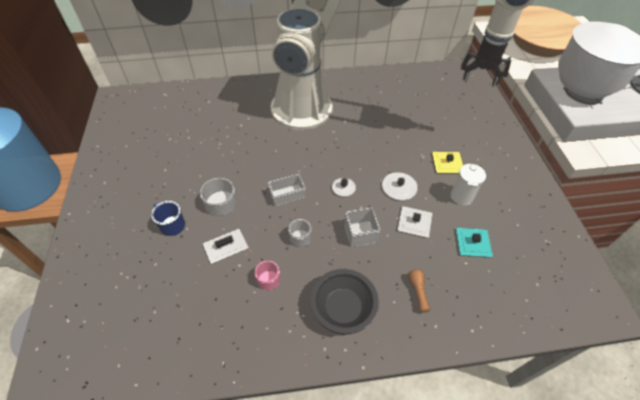

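Top view candidates:
- **Square lid:** white (215,194). Turquoise (161,166) and yellow (150,280) are look-alikes to leave.
- **Small round lid:** (288,248).
- **Large round lid:** (221,245).
- **Oblong lid:** (421,179).
- **Tins:** small round (343,182), with the pink one (376,136) to leave; square (276,182); oblong (357,243); large round (436,235).
- **Bystanders:** mug (488,206), jar (140,222).

```bash
cat > h.py <<'E'
import numpy as np, cv2
from rig import r
from scipy.spatial.transform import Rotation as R
def cam(n,s=None):
    i=r.camera_info(n)
    if n=="wrist":
        s=s or r.sense(); M=i["mount"]; Rt=R.from_euler("xyz",s["tcp_rot"]).as_matrix()
        Rc=Rt@M[:3,:3]; c=Rt@M[:3,3]+s["eef_pos"]
    else:
        Rw=cv2.Rodrigues(i["rvec"])[0]; Rc=Rw.T; c=-Rw.T@i["tvec"]
    return i["K"],i["distortion"],Rc,c
def proj(P,C):
    K,d,Rc,c=C
    return cv2.projectPoints(np.float64(P).reshape(-1,1,3),cv2.Rodrigues(Rc.T)[0],-Rc.T@c,K,d)[0][:,0]
def ray(px,z,C):
    K,d,Rc,c=C
    u=cv2.undistortPoints(np.float64(px).reshape(-1,1,2),K,d)[:,0]
    v=np.c_[u,np.ones(len(u))]@Rc.T
    return (c+v*((z-c[2])/v[:,2])[:,None])[:,:2]
def rect(p):
    (c,s,a)=cv2.minAreaRect(np.float32(p)); 
    if s[0]<s[1]: s=s[::-1]; a+=90
    return np.round(c,1),np.round(s,1),round((a+90)%180-90,1)
E
python3 - <<'E'
from h import *
im=cv2.imread("pics/top0.png"); C=cam("top")
hsv=cv2.cvtColor(im,cv2.COLOR_BGR2HSV); print(C[3])
m=((hsv[...,2]>205)&(hsv[...,1]<50)).astype(np.uint8)
for nm,(x,y) in dict(sq=(215,194),small=(288,248),large=(221,245),obl=(421,179)).items():
    w=np.zeros_like(m); cv2.circle(w,(x,y),28,1,-1)
    p=np.argwhere((m*w)>0)[:,::-1]; 
    k=np.argwhere((w>0)&(hsv[...,2]<60))[:,::-1]
    print(nm,rect(ray(p,11,C)),"knob",rect(ray(k,38,C)))
for nm,(x,y),z in (("sm",(343,181),60),("lg",(436,235),70),("sq",(276,182),75),("ob",(357,243),55),("mug",(488,206),78),("jar",(135,218),125)):
    print(nm,ray((x,y),z,C))
cv2.imwrite("pics/c1.png",cv2.resize(im[150:275,190:470],None,fx=2.8,fy=2.8,interpolation=cv2.INTER_CUBIC))
E
```

```text
[ 291.14016345    8.1611222  1370.25598853]
sq (array([601.9, 295.8]), array([111.5,  98.7]), 66.8) knob (array([591.7, 281.9]), array([87.4, 70.6]), -24.0)
small (array([435.5,  98.7]), array([77.4, 76.2]), 42.4) knob (array([445.4,  85.3]), array([100.3,  52.2]), 14.8)
large (array([455.3, 289.8]), array([118. , 117.3]), 86.8) knob (array([446.2, 252.3]), array([75.6, 68.6]), 32.3)
obl (array([ 635.1, -293. ]), array([118.5, 116.8]), -69.9) knob (array([ 616.5, -312.3]), array([134.4, 100.4]), -5.4)
sm [[612.5267839  -69.74909593]]
lg [[ 443.29033372 -313.85705802]]
sq [[616.59234606 118.97891585]]
ob [[435.0538749  -97.12187815]]
mug [[ 514.50272449 -463.32464642]]
jar [[526.90199244 491.18039423]]
```

View pics/c1.png

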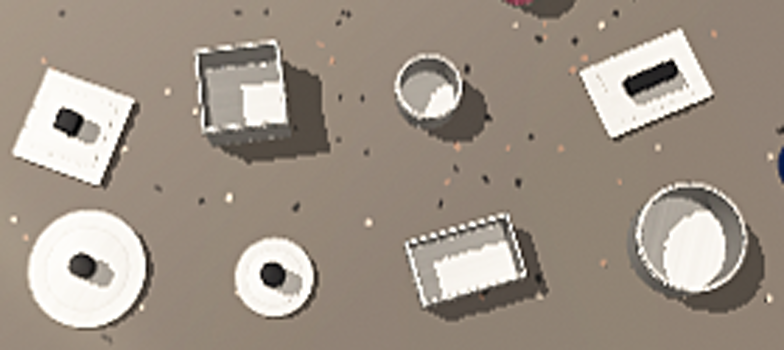

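The crop shows the four white lids (black knobs upright) and the four steel tins clearly. The chosen items match the description. Next I move to one overhead wrist survey pose.

```bash
cat >> h.py <<'E'
def go(x,y,z,yaw):
    s=r.sense(); Rt=R.from_euler("xyz",s["tcp_rot"]); T=R.from_euler("xyz",[np.pi,0,yaw])
    d=Rt.inv().apply(np.array([x,y,z])-s["eef_pos"])/200
    w=(Rt.inv()*T).as_rotvec()/np.pi
    n=max(np.linalg.norm(d)*200/41.7,np.linalg.norm(w)*180/7.16)
    print("row",np.round(d,4),np.round(w,4),"n",round(n,1),"at",np.round(s["eef_pos"],1),np.round(s["tcp_rot"],3),"F",np.round(s["contact_force"],1),"t",round(s["clock"],2),"op",round(s["opening"],3),round(s["grasp_force"],1))
E
python3 -c "
from h import *
go(353,289,265,2.947);go(470,0,300,np.pi)"
```

```text
row [-1.0856 -1.1168 -0.1704] [-0.0004 -0.     -0.0618] n 7.5 at [236.8 578.  230.6] [-3.14  -0.     2.753] F [-1.1 -0.3 -1. ] t 0.1 op 1.0 0.0
row [-2.1747 -2.2324 -0.344 ] [-4.000e-04 -1.000e-04 -1.238e-01] n 15.0 at [236.8 578.  230.6] [-3.14  -0.     2.753] F [-1.1 -0.3 -1. ] t 0.1 op 1.0 0.0
```

```bash
python3 -m inch '[[[-0.97,-1,-0.17,0,0,-0.124],[-0.97,-1,-0.17,0,0,-0.124],[-0.97,-1,-0.17,0,0,-0.124],[-0.97,-1,-0.17,0,0,-0.124],[-0.97,-1,-0.17,0,0,-0.124],[-0.97,-1,-0.17,0,0,-0.124],[-0.97,-1,-0.17,0,0,-0.124],[-0.97,-1,-0.17,0,0,-0.124]]]' ; python3 -c "
from h import *
go(470,0,300,np.pi)"
```

```text
clock: 0.77
eef_pos: [341.8, 315.4, 265.8]
tcp_rot: [-3.14, 0.001, 3.14]
contact_force: [0.1, 0.5, -0.5]
opening: 1.001
grasp_force: 0.0
row [-0.6443 -1.5761 -0.1681] [-0.0005  0.0003 -0.0007] n 8.2 at [341.8 315.4 265.8] [-3.14e+00  1.00e-03  3.14e+00] F [ 0.1  0.5 -0.5] t 0.77 op 1.001 0.0
```

```bash
python3 -m inch '[[[-0.32,-0.79,-0.085,0,0,0],[-0.32,-0.79,-0.085,0,0,0],[-0.32,-0.79,-0.085,0,0,0],[-0.32,-0.79,-0.085,0,0,0],[-0.32,-0.79,-0.085,0,0,0]]]' >/dev/null; python3 -m inch '[[[-0.32,-0.79,-0.085,0,0,0],[-0.32,-0.79,-0.085,0,0,0],[-0.32,-0.79,-0.085,0,0,0],[-0.32,-0.79,-0.085,0,0,0],[-0.32,-0.79,-0.085,0,0,0],[-0.32,-0.79,-0.085,0,0,0],[-0.32,-0.79,-0.085,0,0,0]]]' >/dev/null;  python3 -c "
from h import *
go(470,0,300,np.pi)
cv2.imwrite('pics/w1.png',r.grab_frame('wrist')[:,:,::-1])"
```

```text
row [-0.0072 -0.0211 -0.006 ] [ 0.0002 -0.0004 -0.0002] n 0.1 at [468.6   4.2 298.8] [ 3.141e+00 -1.000e-03  3.141e+00] F [ 0.1 -0.2 -0.7] t 1.77 op 0.998 0.0
```

View pics/w1.png

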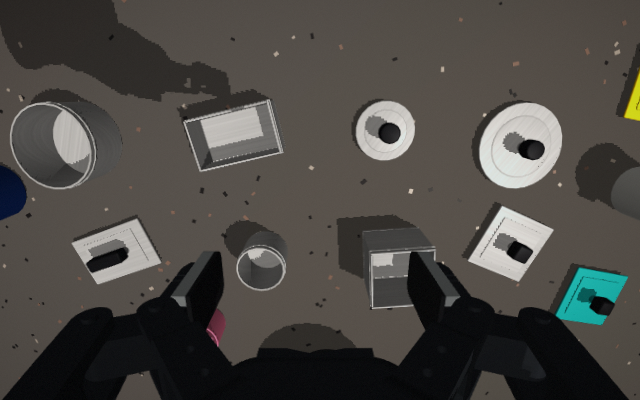

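Survey picture: tins at large (55,145), oblong (233,135), small (262,267) and square (402,275, partly behind a finger). Lids at small (385,130), large (521,145), square (511,243) and oblong (116,250).

```bash
cat >> h.py <<'E'
def comp(m,xy,rad):
    w=np.zeros(m.shape,np.uint8); cv2.circle(w,xy,rad,1,-1)
    n,l,st,_=cv2.connectedComponentsWithStats((m&(w>0)).astype(np.uint8),connectivity=8)
    k=1+np.argmax(st[1:,4]); return np.argwhere(l==k)[:,::-1]
def lid(im,C,xy,rad,T=150,dz=0,D=28):
    g=im.max(2); p=comp(g>T,xy,rad); q=ray(p,11+dz,C)
    kc=tuple(int(v) for v in proj([*q.mean(0),38+dz],C)[0])
    k=comp(g<D,kc,int(rad*.6)); kk=ray(k,38+dz,C)
    return rect(q),"circ",np.round(cv2.minEnclosingCircle(np.float32(q))[0],1),"knob",rect(kk)
def tin(im,C,xy,rad,z,T=120):
    g=im.max(2); w=np.zeros(g.shape,np.uint8); cv2.circle(w,xy,rad,1,-1)
    p=comp(g>T,xy,rad); q=ray(p,z,C); cc=cv2.minEnclosingCircle(np.float32(q))
    return rect(q),"circ",np.round(cc[0],1),round(cc[1]*2,1)
E
python3 - <<'E'
from h import *
im=cv2.imread("pics/w1.png"); C=cam("wrist"); g=im.max(2)
print(g[145,55],g[60,400],g[249,105],g[145,505],g[150,532],g[133,12],g[258,105])
for n,xy,R_ in (("small",(385,130),38),("large",(521,145),52),("sq",(511,243),50),("obl",(116,250),52)): print(n,*lid(im,C,xy,R_))
for T in (130,150):
  for n,xy,R_,z in (("small",(262,267),32,60),("large",(55,145),54,70),("sq",(402,275),45,75),("obl",(233,135),58,55)): print(n,T,*tin(im,C,xy,R_,z,T))
E
```

```text
163 85 109 107 46 85 21
small (array([432.6,  98.8]), array([78.3, 76.6]), -89.5) circ [432.8  99.1] knob (array([430.9,  92.7]), array([23.6, 15.3]), -19.4)
large (array([452.1, 289.7]), array([117.8, 116.6]), -88.6) circ [452.2 289.6] knob (array([448.4, 281.3]), array([25.6, 22.7]), -29.8)
sq (array([601.6, 302. ]), array([97.2, 97.1]), -23.3) circ [601.8 302.2] knob (array([597.7, 296.1]), array([32. , 24.2]), 55.7)
obl (array([ 615., -300.]), array([118.9,  76.7]), -70.1) circ [ 614.8 -300. ] knob (array([ 612.7, -296.6]), array([68.1, 19.9]), -69.9)
small 130 (array([612.9, -68.4]), array([66.9, 64.3]), -89.8) circ [611.  -67.7] 69.9
large 130 (array([ 444.2, -317.1]), array([105.1, 104.3]), 62.3) circ [ 444.1 -315.9] 107.8
sq 130 (array([609. ,  86.2]), array([93.6, 42.7]), -28.6) circ [619.  104.6] 93.6
obl 130 (array([435.6, -93.7]), array([108.3,  64.2]), -77.3) circ [436.1 -93.5] 124.6
small 150 (array([611.3, -67.9]), array([65.9, 61.1]), -89.8) circ [612.8 -67.7] 67.5
large 150 (array([ 440.8, -310.9]), array([106.2,  90.7]), 33.4) circ [ 444.  -315.9] 106.7
sq 150 (array([609. ,  86.2]), array([93.6, 42.7]), -28.6) circ [619.  104.6] 93.6
obl 150 (array([424.8, -94.8]), array([69.1, 34.6]), -77.0) circ [425.  -94.8] 74.6
```

```bash
python3 -c "
from h import *
go(432.7,99,90,np.pi)"
```

```text
row [0.1767 0.4705 1.0445] [ 0.0002 -0.0003  0.0003] n 5.6 at [468.4   4.8 298.8] [ 3.141e+00 -1.000e-03 -3.141e+00] F [-0.2 -0.1  1.1] t 1.82 op 1.0 0.0
```

```bash
python3 -m inch '[[[0.177,0.47,1,0,0,0],[0.177,0.47,1,0,0,0],[0.177,0.47,1,0,0,0],[0.177,0.47,1,0,0,0],[0.177,0.47,1,0,0,0],[0.177,0.47,1,0,0,0],[0.177,0.47,1,0,0,0],[0.177,0.47,1,0,0,0]]]' 0.2 60 >/dev/null;  python3 - <<'E'
from h import *
go(432.7,99,16,np.pi)
im=r.grab_frame('wrist')[:,:,::-1].copy(); cv2.imwrite('pics/w2.png',im); C=cam("wrist")
xy=tuple(int(v) for v in proj([432.7,99,11],C)[0]); print(xy)
for T in (110,140): print(*lid(im,C,xy,90,T))
E
```

```text
row [-2.500e-03 -2.000e-04  4.149e-01] [-0.0001 -0.0006  0.0013] n 2.0 at [432.4  99.1  99. ] [-3.141e+00 -2.000e-03 -3.138e+00] F [ 0.4  0.1 -0.8] t 2.48 op 0.597 0.0
(315, 201)
(array([435.9,  97.9]), array([79.7, 79.5]), -2.1) circ [435.8  99.6] knob (array([433.6,  95.9]), array([27.9, 22.3]), -30.6)
(array([436.1,  97.8]), array([79.3, 78.5]), -43.1) circ [435.3  99.5] knob (array([433.6,  95.9]), array([27.9, 22.3]), -30.6)
```

View pics/w2.png

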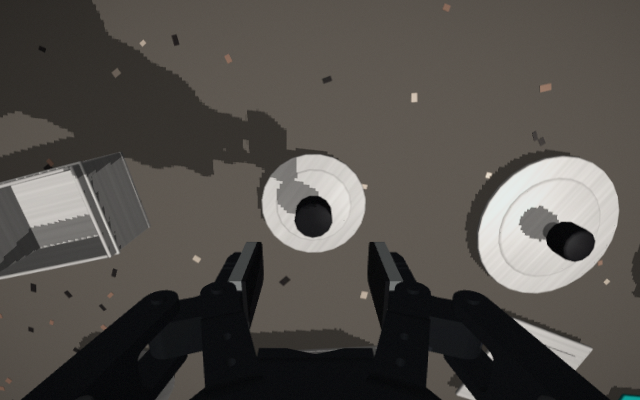

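Close view: small lid centred at (314,203) between the pads, lid centre about (435.4, 99.5), which matches the top view. I go down and grip.

```bash
python3 -m inch '[[[-0.013,0.002,0.2,0,0,0],[-0.013,0.002,0.35,0,0,0],[-0.013,0.002,0.415,0,0,0],[-0.013,0.002,0.415,0,0,0],[-0.013,0.002,0.415,0,0,0]]]' 0.2 60 >/dev/null; python3 -c "
from h import *
go(435,99.3,16,np.pi)"; python3 -m inch '[[[0,0,0,0,0,0],[0,0,0,0,0,0],[0,0,0,0,0,0],[0,0,0,0,0,0],[0,0,0,0,0,0],[0,0,0,0,0,0]]]' -1 60; python3 -m inch '[[[0,0,-0.2,0,0,0],[0,0,-0.4,0,0,0],[0,0,-0.5,0,0,0],[0,0,-0.6,0,0,0],[0,0,-0.6,0,0,0]]]'
python3 - <<'E'
from h import *
go(612.5,-68,120,np.pi)
im=r.grab_frame('wrist')[:,:,::-1].copy(); cv2.imwrite('pics/w3.png',im)
E
```

```text
row [0.0099 0.0057 0.0065] [0.0001 0.0003 0.0001] n 0.1 at [437.   98.2  17.3] [ 3.141e+00  1.000e-03 -3.141e+00] F [0.5 0.6 0.2] t 2.95 op 0.602 0.0
clock: 3.45
eef_pos: [437.5, 98.5, 18.1]
tcp_rot: [3.141, 0.003, -3.141]
contact_force: [-1.5, -0.2, 10.8]
opening: 0.282
grasp_force: 58.2
clock: 3.87
eef_pos: [438.7, 98.8, 141.0]
tcp_rot: [3.14, 0.008, -3.141]
contact_force: [1.1, -0.9, 1.2]
opening: 0.277
grasp_force: 59.0
row [-0.8673 -0.8347  0.1106] [0.0006 0.0025 0.0002] n 5.8 at [438.7  98.8 141. ] [ 3.14   0.008 -3.141] F [ 1.1 -0.9  1.2] t 3.87 op 0.277 59.0
```

View pics/w3.png

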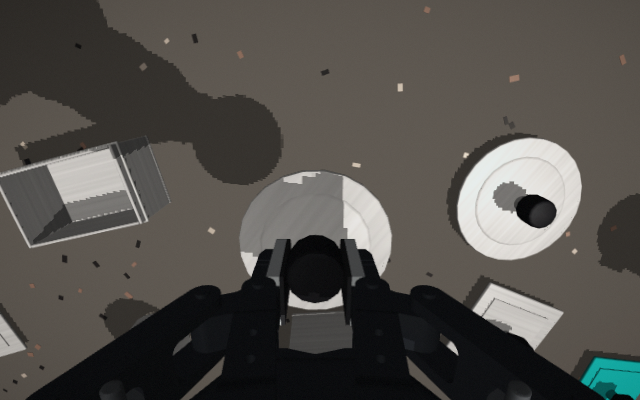

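Lid lifted level, with its knob between the pads at (316,268). Next I stop beside the small tin to view it and the square tin from near.

```bash
python3 -m inch '[[[-0.6,-0.22,-0.12,0,0,0],[-0.6,-0.22,-0.12,0,0,0],[-0.6,-0.22,-0.12,0,0,0],[-0.6,-0.22,-0.12,0,0,0],[-0.6,-0.22,-0.12,0,0,0],[-0.6,-0.22,-0.12,0,0,0]]]' >/dev/null
python3 - <<'E'
from h import *
go(612.5,-68,120,np.pi)
C=cam("wrist"); im=r.grab_frame('wrist')[:,:,::-1].copy(); cv2.imwrite('pics/w4.png',im)
E
```

```text
row [-0.2897 -0.6106  0.1941] [-0.     -0.0009 -0.    ] n 3.4 at [554.7  54.1 159. ] [-3.142e+00 -3.000e-03  3.142e+00] F [-1.5 -0.8 -0.9] t 4.42 op 0.28 59.1
```

View pics/w4.png

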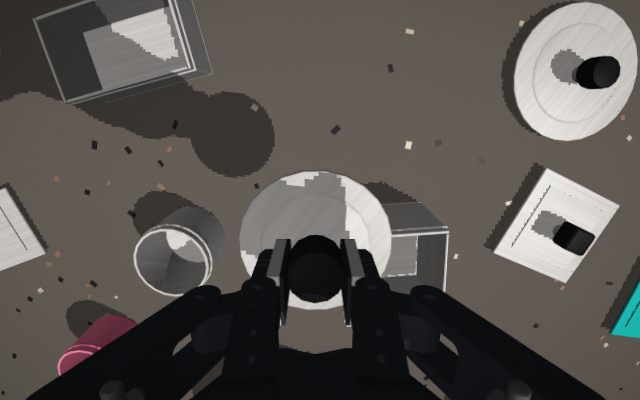

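Small tin mouth is at pixel (173,260), the held lid at (316,240) and the square lid at (556,228).

```bash
cat >> h.py <<'E'
def held(im,C,T=104,rad=95):
    s=r.sense(); z=s["eef_pos"][2]-7
    xy=tuple(int(v) for v in proj([*s["eef_pos"][:2],z],C)[0]); xy=(xy[0],xy[1]-5)
    q=ray(comp(im.max(2)>T,xy,rad),z,C); c,d=cv2.minEnclosingCircle(np.float32(q))
    return "held",np.round(c-s["eef_pos"][:2],1),round(2*d,1),rect(q)
E
python3 - <<'E'
from h import *
im=cv2.imread('pics/w4.png'); C=cam("wrist")
for T in (115,135,150): print(*tin(im,C,(175,258),48,60,T))
for T in (100,110): print(*held(im,C,T))
for T in (120,150): print("sq lid",*lid(im,C,(556,226),75,T))
E
```

```text
(array([609.3, -68.6]), array([70.9, 64.5]), -60.3) circ [610.2 -68.1] 71.4
(array([609.8, -68.4]), array([70.6, 63. ]), -61.3) circ [610.1 -68.1] 71.1
(array([609.8, -68.2]), array([70.2, 62.5]), -60.4) circ [610.  -68.2] 70.6
held [-1.  -0.8] 102.5 (array([537.6,  52.3]), array([99.1, 71.1]), -84.0)
held [-2.5  5.9] 90.6 (array([539.8,  59.6]), array([88.5, 57.8]), 89.5)
sq lid (array([602.1, 301.1]), array([99.8, 98.1]), -23.6) circ [601.1 301.1] knob (array([599.6, 297. ]), array([38.1, 22.7]), 64.6)
sq lid (array([601.9, 301.2]), array([98.3, 97.3]), -23.5) circ [601.2 301.1] knob (array([599.6, 297. ]), array([38.1, 22.7]), 64.6)
```

Run:
```python
from h import *
im=cv2.imread('pics/w4.png'); C=cam("wrist"); g=im.max(2)
q=ray(comp(g>135,(175,258),48),60,C); print("tin", q[:,0].max()-33,q[:,1].min()+33, q.min(0),q.max(0))
s=r.sense();z=s["eef_pos"][2]-7
print(g[240,225:250],g[240,383:400],g[160:180,316])
print(ray([(239,240),(392,240),(316,171)],z,C),s["eef_pos"])
```

```text
tin 611.9095294548936 -69.81428236600797 [ 578.29417221 -102.81428237] [644.90952945 -33.17094305]
[ 98 101 100  99 101 101  99 101 101 100 100 100 101 101 117 132 134 134
 135 136 135 134 134 133 134] [222 223 224 224 225 226 225 219 168 128 124 124 123 123 123 123 123] [101 101 101 100 101 101 100 100 101 101  86 143 212 213 214 203 126 126
 124 125]
[[547.21873753  15.34486522]
 [547.16546278  94.2975318 ]
 [510.88589553  55.02023133]] [553.99855396  54.38338242 158.97434659]
```

```bash
python3 -m inch '[[[-0.305,-0.619,0.1,0,0,0],[-0.305,-0.619,0.2,0,0,0],[-0.305,-0.619,0.25,0,0,0],[-0.305,-0.619,0.3,0,0,0],[-0.305,-0.619,0.3,0,0,0],[-0.305,-0.619,0.3,0,0,0]]]' >/dev/null; python3 -m inch '[[[0,0,0,0,0,0]]]' >/dev/null
python3 - <<'E'
from h import *
go(615,-69.4,71,np.pi)
C=cam("wrist"); im=r.grab_frame('wrist')[:,:,::-1].copy(); cv2.imwrite('pics/w5.png',im)
E
```

```text
row [ 0.0036 -0.0048  0.1454] [ 0.0002 -0.0005  0.0003] n 0.7 at [615.8 -68.5 100.1] [ 3.141e+00 -2.000e-03 -3.141e+00] F [-0.2  0.4 -0.3] t 5.05 op 0.281 59.2
```

View pics/w5.png

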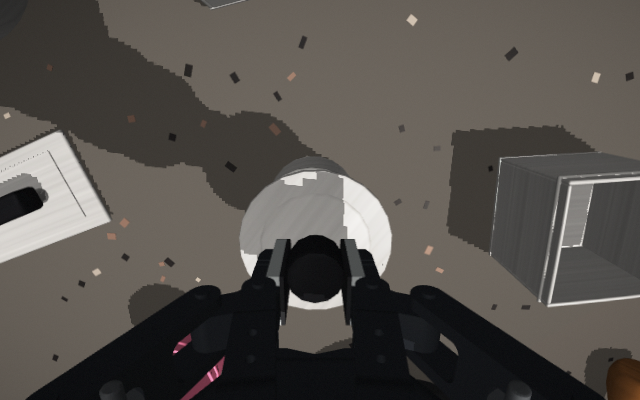

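The lid hovers centred over the small tin; the tin's back wall shows symmetrically at (313,165). I lower it.

```bash
python3 -m inch '[[[0.003,-0.004,0.07,0,0,0],[0.003,-0.004,0.11,0,0,0],[0.003,-0.004,0.13,0,0,0],[0.003,-0.004,0.143,0,0,0],[0.003,-0.004,0.143,0,0,0],[0.003,-0.004,0.143,0,0,0]]]'; python3 -c "
from h import *
go(615,-69.4,71,np.pi)"
```

```text
clock: 5.6
eef_pos: [616.7, -70.0, 72.0]
tcp_rot: [-3.142, 0.0, -3.141]
contact_force: [0.3, -0.5, -0.5]
opening: 0.283
grasp_force: 59.5
row [0.0084 0.0029 0.0051] [-0.      0.0001  0.0003] n 0.0 at [616.7 -70.   72. ] [-3.142  0.    -3.141] F [ 0.3 -0.5 -0.5] t 5.6 op 0.283 59.5
```

```bash
python3 -m inch '[[[0.007,0.002,0.003,0,0,0],[0.007,0.002,0.007,0,0,0],[0.007,0.002,0.007,0,0,0]]]'; python3 -m inch '[[[0,0,0.004,0,0,0],[0,0,0.004,0,0,0]]]'; python3 -m inch '[[[0,0,0.004,0,0,0],[0,0,0.004,0,0,0]]]'
```

```text
clock: 5.85
eef_pos: [615.4, -69.8, 71.3]
tcp_rot: [3.142, 0.001, -3.141]
contact_force: [-2.6, 1.0, 5.6]
opening: 0.286
grasp_force: 60.2
clock: 6.02
eef_pos: [615.6, -69.8, 71.2]
tcp_rot: [3.142, 0.001, -3.141]
contact_force: [-4.5, 1.1, 13.8]
opening: 0.285
grasp_force: 60.9
clock: 6.18
eef_pos: [615.7, -69.9, 71.2]
tcp_rot: [3.142, 0.002, -3.141]
contact_force: [-6.2, 1.3, 22.0]
opening: 0.284
grasp_force: 61.6
```

```bash
python3 -m inch '[[[0,0,-0.007,0,0,0],[0,0,-0.007,0,0,0],[0,0,-0.007,0,0,0],[0,0,-0.007,0,0,0],[0,0,-0.007,0,0,0]]]' 0.2 60; python3 -m inch '[[[0,0,-0.15,0,0,0],[0,0,-0.4,0,0,0],[0,0.1,-0.65,0,0,0],[0.2,0.3,-0.65,0,0,0],[0.5,0.5,-0.65,0,0,0],[0.5,0.5,-0.65,0,0,0],[0.5,0.5,-0.65,0,0,0],[0.5,0.5,-0.65,0,0,0]]]'
python3 - <<'E'
from h import *
go(454,289.6,90,np.pi)
C=cam("wrist"); im=r.grab_frame('wrist')[:,:,::-1].copy(); cv2.imwrite('pics/w6.png',im)
E
```

```text
clock: 6.6
eef_pos: [615.0, -69.9, 69.8]
tcp_rot: [3.142, -0.0, -3.141]
contact_force: [-0.4, 0.3, -0.7]
opening: 0.601
grasp_force: 0.0
clock: 7.27
eef_pos: [512.7, 31.6, 200.3]
tcp_rot: [3.141, -0.001, -3.139]
contact_force: [0.5, -0.1, -0.3]
opening: 0.601
grasp_force: 0.0
row [0.2892 1.2909 0.5521] [ 0.0001 -0.0003  0.0009] n 6.9 at [512.7  31.6 200.3] [ 3.141e+00 -1.000e-03 -3.139e+00] F [ 0.5 -0.1 -0.3] t 7.27 op 0.601 0.0
```

View pics/w6.png

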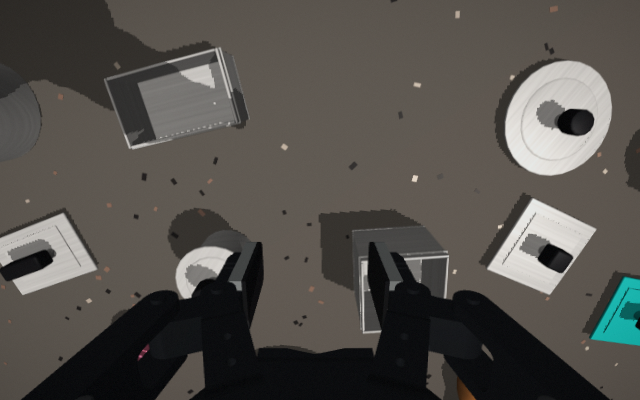

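Picture: the square tin's rim corners are at about (361,262), (448,255), (447,325), (363,333). The large lid is at (558,118), the oblong tin at (170,98) and the small lid, seated, at (205,275).

Run:
```python
from h import *
im=cv2.imread('pics/w6.png'); C=cam("wrist")
p=ray([(361,262),(448,255),(447,325),(363,333)],75,C); print(p,p.mean(0),np.linalg.norm(np.roll(p,-1,0)-p,axis=1)); d=np.roll(p,-1,0)-p; print(np.degrees(np.arctan2(d[:,1],d[:,0])))
for T in (120,150): print("large",*lid(im,C,(558,118),72,T)); print("sq",*lid(im,C,(541,246),62,T))
p=ray([(105,78),(220,48),(239,122),(130,149)],55,C); print("obl",p.mean(0))
```

```text
[[585.57031107  74.45373666]
 [578.53632241 156.68057479]
 [658.83132362 166.82286273]
 [667.69253998  80.59388347]] [622.65762427 119.63776441] [82.52714647 80.9330169  86.68308959 82.35145344]
[  94.88939023    7.19906611  -84.13266473 -175.72404297]
large (array([455.9, 287.8]), array([119.3, 118.7]), 34.5) circ [455.9 287.6] knob (array([455.7, 284. ]), array([37.2, 23.2]), 86.1)
sq (array([605.7, 300. ]), array([98.7, 98.4]), -23.7) circ [605.2 300.1] knob (array([601.7, 293.9]), array([33.9, 23.7]), 59.3)
large (array([455.7, 287.7]), array([118.3, 117.6]), -39.5) circ [456.  287.7] knob (array([455.7, 284. ]), array([37.2, 23.2]), 86.1)
sq (array([605.4, 300.1]), array([97.4, 97.2]), -23.3) circ [605.2 300. ] knob (array([601.7, 293.9]), array([33.9, 23.7]), 59.3)
obl [438.95946592 -94.79135941]
```

```bash
python3 -m inch '[[[0.2,0.9,0.1,0,0,0],[0.2,0.9,0.1,0,0,0],[0.2,0.9,0.1,0,0,0],[0.2,0.9,0.1,0,0,0],[0.2,0.9,0.1,0,0,0]]]' >/dev/null; python3 -m inch '[[[0.086,0.384,0.4,0,0,0],[0.086,0.384,0.4,0,0,0],[0.086,0.384,0.4,0,0,0],[0.086,0.384,0.4,0,0,0],[0.086,0.384,0.4,0,0,0],[0.086,0.384,0.4,0,0,0]]]' >/dev/null
python3 - <<'E'
from h import *
C=cam("wrist"); im=r.grab_frame('wrist')[:,:,::-1].copy(); cv2.imwrite('pics/w7.png',im)
go(455.5,288.5,20,np.pi)
xy=tuple(int(v) for v in proj([455.5,288.5,11],C)[0]); print(xy)
for T in (120,150): print("large",*lid(im,C,xy,110,T))
E
```

```text
row [0.0182 0.0109 0.4037] [ 0.0001  0.0004 -0.    ] n 1.9 at [459.1 286.3 100.7] [3.141e+00 1.000e-03 3.142e+00] F [-0.2 -0.3 -0.4] t 8.28 op 0.599 0.0
(317, 198)
large (array([453.8, 288.8]), array([118.9, 117.8]), -43.8) circ [453.4 288.7] knob (array([451.8, 287.3]), array([28.3, 22.8]), -20.8)
large (array([454.8, 290.2]), array([118.6, 114.4]), -42.2) circ [453.5 288.7] knob (array([451.8, 287.3]), array([28.3, 22.8]), -20.8)
```

```bash
python3 -m inch '[[[0.024,0.012,0.2,0,0,0],[0.024,0.012,0.35,0,0,0],[0.024,0.012,0.404,0,0,0],[0.024,0.012,0.404,0,0,0],[0.024,0.012,0.404,0,0,0],[0.024,0.012,0.404,0,0,0]]]' >/dev/null; python3 -m inch '[[[0,0,0,0,0,0],[0,0,0,0,0,0],[0,0,0,0,0,0],[0,0,0,0,0,0],[0,0,0,0,0,0],[0,0,0,0,0,0]]]' -1 70; python3 -m inch '[[[0,0,-0.2,0,0,0],[0,0,-0.4,0,0,0],[0,0,-0.6,0,0,0],[0,0,-0.7,0,0,0],[0,0,-0.7,0,0,0],[0,0,-0.7,0,0,0]]]'
```

```text
clock: 9.28
eef_pos: [453.8, 289.7, 21.0]
tcp_rot: [3.14, 0.002, -3.141]
contact_force: [-0.9, -2.4, 10.5]
opening: 0.28
grasp_force: 68.0
clock: 9.78
eef_pos: [453.6, 289.7, 161.0]
tcp_rot: [3.14, 0.003, -3.141]
contact_force: [-0.4, -0.6, -2.0]
opening: 0.277
grasp_force: 68.9
```

```bash
python3 -m inch '[[[0,-1,0,0,0,0],[0,-1,0,0,0,0],[0,-1,0,0,0,0],[0,-1,0,0,0,0],[0,-1,0,0,0,0],[0,-1,0,0,0,0]]]' >/dev/null;python3 -m inch '[[[0,-1,0,0,0,0],[0,-1,0,0,0,0],[0,-1,0,0,0,0],[0,-1,0,0,0,0],[0,-1,0,0,0,0],[0,-1,0,0,0,0]]]' >/dev/null; python3 -m inch '[[[0,-0.2,0,0,0,0],[0,-0.2,0,0,0,0],[0,-0.2,0,0,0,0],[0,-0.2,0,0,0,0]]]'
python3 - <<'E'
from h import *
C=cam("wrist"); im=r.grab_frame('wrist')[:,:,::-1].copy(); cv2.imwrite('pics/w8.png',im)
go(444,-316,84,np.pi)
E
```

```text
clock: 11.12
eef_pos: [452.4, -150.0, 158.2]
tcp_rot: [3.141, -0.002, 3.142]
contact_force: [-0.6, 0.1, -1.3]
opening: 0.272
grasp_force: 69.7
row [ 0.043  -0.8318  0.3715] [ 0.0003 -0.0006  0.0003] n 4.4 at [ 452.6 -149.7  158.4] [ 3.141e+00 -2.000e-03 -3.141e+00] F [ 0.1 -0.2 -1.3] t 11.17 op 0.279 69.7
```

View pics/w8.png

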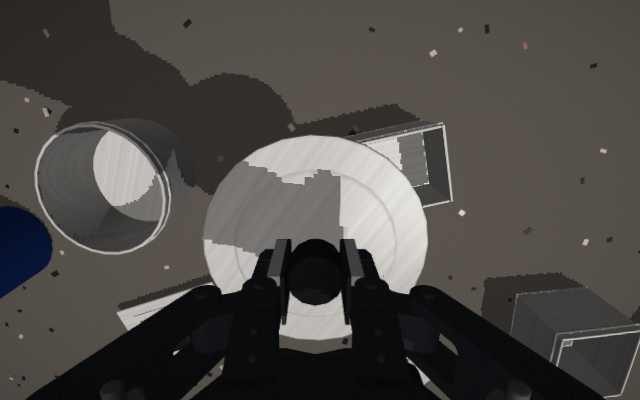

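The large tin's mouth is at (103,188) and the held lid at (316,238). I measure both.

Run:
```python
from h import *
im=cv2.imread('pics/w8.png'); C=cam("wrist"); s=r.sense()
for T in (140,160): print(*tin(im,C,(103,188),76,70,T))
q=ray([(36,172),(171,205),(95,122),(112,254)],70,C); print(cv2.minEnclosingCircle(np.float32(q)),q)
z=s["eef_pos"][2]-10; q=ray([(203,236),(428,236),(316,135)],z,C)-s["eef_pos"][:2]; print(q.round(1),"off",q[2,0]+60,q[:2,1].mean())
```

```text
(array([ 447.5, -315.1]), array([109.7,  99.3]), -88.0) circ [ 444.3 -315.2] 110.4
(array([ 427.5, -298.8]), array([49.9, 49.3]), -48.9) circ [ 426.5 -299.1] 58.5
((442.8648376464844, -314.0078125), 54.32362365722656) [[ 427.64224001 -366.15481436]
 [ 454.31900652 -260.90557624]
 [ 390.62982937 -310.00258711]
 [ 497.11424668 -316.84429464]]
[[ -7.6 -58.7]
 [ -7.7  59.7]
 [-59.9   0.6]] off 0.054391524143397874 0.47455737009300236
```

```bash
python3 -m inch '[[[0.044,-0.83,0,0,0,0],[0.044,-0.83,0,0,0,0],[0.044,-0.83,0,0,0,0],[0.044,-0.83,0.15,0,0,0],[0.044,-0.83,0.267,0,0,0],[0.044,-0.83,0.267,0,0,0],[0.044,-0.83,0.267,0,0,0]]]' ; python3 -m inch '[[[0,0,0,0,0,0],[0,0,0,0,0,0]]]'
python3 - <<'E'
from h import *
C=cam("wrist"); im=r.grab_frame('wrist')[:,:,::-1].copy(); cv2.imwrite('pics/w9.png',im)
go(443.8,-315.7,85,np.pi)
E
```

```text
clock: 11.75
eef_pos: [443.5, -315.0, 104.4]
tcp_rot: [3.139, -0.004, -3.141]
contact_force: [-0.6, -0.7, 0.0]
opening: 0.277
grasp_force: 69.7
clock: 11.92
eef_pos: [445.5, -315.8, 107.2]
tcp_rot: [-3.141, 0.001, -3.139]
contact_force: [-0.6, -0.3, 0.0]
opening: 0.274
grasp_force: 69.7
row [0.009  0.0013 0.1114] [-0.0003  0.0005  0.0008] n 0.5 at [ 445.6 -315.9  107.3] [-3.141e+00  2.000e-03 -3.139e+00] F [-0.7  0.  -0.7] t 11.97 op 0.275 69.7
```

```bash
python3 -m inch '[[[0.009,0.001,0.05,0,0,0],[0.009,0.001,0.08,0,0,0],[0.009,0.001,0.1,0,0,0],[0.009,0.001,0.108,0,0,0],[0.009,0.001,0.112,0,0,0],[0.009,0.001,0.112,0,0,0]]]'; python3 -m inch '[[[0,0,0.004,0,0,0],[0,0,0.004,0,0,0]]]';  python3 -m inch '[[[0,0,0.004,0,0,0],[0,0,0.004,0,0,0]]]'
```

```text
clock: 12.47
eef_pos: [442.3, -316.0, 84.0]
tcp_rot: [3.14, -0.001, -3.141]
contact_force: [-3.1, 4.8, 11.4]
opening: 0.274
grasp_force: 71.2
clock: 12.63
eef_pos: [442.3, -316.0, 84.0]
tcp_rot: [3.141, -0.001, -3.141]
contact_force: [-7.5, 6.4, 21.0]
opening: 0.276
grasp_force: 72.2
clock: 12.8
eef_pos: [442.3, -316.0, 83.9]
tcp_rot: [3.141, -0.001, -3.141]
contact_force: [-9.3, 7.6, 31.7]
opening: 0.278
grasp_force: 73.1
```

```bash
python3 -m inch '[[[0,0,-0.011,0,0,0],[0,0,-0.011,0,0,0],[0,0,-0.011,0,0,0],[0,0,-0.011,0,0,0],[0,0,-0.011,0,0,0]]]' 0.2 60; python3 -m inch '[[[0,0,-0.15,0,0,0],[0,0,-0.35,0,0,0],[0,0,-0.5,0,0,0],[-0.2,0.02,-0.5,0,0,0.04],[-0.4,0.04,-0.5,0,0,0.08],[-0.6,0.06,-0.5,0,0,0.12],[-0.865,0.08,-0.5,0,0,0.16],[-0.865,0.08,-0.5,0,0,0.19]]]'
python3 -c "
from h import *
go(615,-300,100,np.radians(109.9))"
```

```text
clock: 13.22
eef_pos: [442.6, -316.5, 83.7]
tcp_rot: [3.141, -0.0, -3.141]
contact_force: [-0.5, 0.9, 0.5]
opening: 0.602
grasp_force: 0.0
clock: 13.88
eef_pos: [621.0, -299.6, 183.9]
tcp_rot: [3.14, 0.003, 2.54]
contact_force: [-1.4, 0.4, -0.6]
opening: 0.603
grasp_force: 0.0
row [ 0.0249 -0.0192  0.4192] [0.0007 0.0008 0.1981] n 5.0 at [ 621.  -299.6  183.9] [3.14e+00 3.00e-03 2.54e+00] F [-1.4  0.4 -0.6] t 13.88 op 0.603 0.0
```

```bash
python3 -m inch '[[[0.025,-0.019,0.4,0,0,0.198],[0.025,-0.019,0.4,0,0,0.198],[0.025,-0.019,0.4,0,0,0.198],[0.025,-0.019,0.4,0,0,0.198],[0.025,-0.019,0.4,0,0,0.198],[0.025,-0.019,0.4,0,0,0.198],[0.025,-0.019,0.4,0,0,0.198]]]'
python3 - <<'E'
from h import *
C=cam("wrist"); im=r.grab_frame('wrist')[:,:,::-1].copy(); cv2.imwrite('pics/w10.png',im)
go(615,-300,20,np.radians(109.9))
xy=tuple(int(v) for v in proj([615,-300,11],C)[0]); print(xy)
for T in (120,150): print("obl",*lid(im,C,xy,115,T))
E
```

```text
clock: 14.47
eef_pos: [609.3, -300.8, 103.7]
tcp_rot: [-3.141, -0.0, 1.927]
contact_force: [0.4, -0.5, 0.6]
opening: 0.601
grasp_force: 0.0
row [-0.0062  0.0277  0.4194] [-0.0001 -0.0001  0.0031] n 2.0 at [ 609.4 -300.8  103.9] [-3.141 -0.     1.928] F [ 0.5 -0.5  0.3] t 14.52 op 0.597 0.0
(324, 201)
obl (array([ 615.2, -300.9]), array([119.2,  77.6]), -70.1) circ [ 614.7 -300.4] knob (array([ 614.9, -300.6]), array([58.6, 17.2]), -69.7)
obl (array([ 615.1, -300.9]), array([119.1,  76.9]), -70.1) circ [ 614.9 -300.4] knob (array([ 614.9, -300.6]), array([58.6, 17.2]), -69.7)
```

View pics/w10.png

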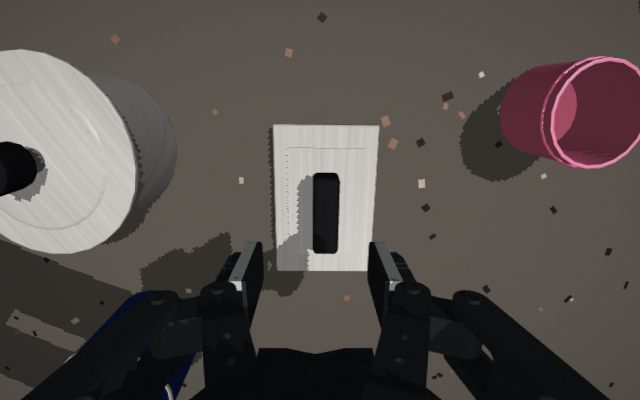

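The large lid at (40,160) sits squarely. The oblong lid at (325,197) is aligned between the pads and its measured size is right. I grip it.

```bash
python3 -m inch '[[[-0.009,0.027,0.2,0,0,0.003],[-0.009,0.027,0.35,0,0,0.003],[-0.009,0.027,0.42,0,0,0.003],[-0.009,0.027,0.42,0,0,0.003],[-0.009,0.027,0.42,0,0,0.003],[-0.009,0.027,0.42,0,0,0.003]]]' >/dev/null; python3 -m inch '[[[0,0,0,0,0,0],[0,0,0,0,0,0],[0,0,0,0,0,0],[0,0,0,0,0,0],[0,0,0,0,0,0],[0,0,0,0,0,0]]]' -1 60; python3 -m inch '[[[0,0,-0.2,0,0,0],[0,0,-0.4,0,0,0],[0,0,-0.6,0,0,0],[0,0,-0.7,0,0,0],[0,0,-0.7,0,0,0],[0,0,-0.7,0,0,0]]]'; python3 -c "
from h import *
go(540,-170,160,np.radians(102.7))
go(435.8,-94,160,np.radians(102.7))"
```

```text
clock: 15.52
eef_pos: [616.1, -301.0, 21.7]
tcp_rot: [3.14, 0.002, 1.914]
contact_force: [-0.5, 1.0, 6.8]
opening: 0.195
grasp_force: 59.4
clock: 16.02
eef_pos: [615.7, -300.9, 161.7]
tcp_rot: [3.14, 0.002, 1.914]
contact_force: [-0.1, 0.5, -1.6]
opening: 0.194
grasp_force: 59.2
row [ 0.7438 -0.1363  0.0068] [0.0007 0.0006 0.0387] n 3.6 at [ 615.7 -300.9  161.7] [3.140e+00 2.000e-03 1.914e+00] F [-0.1  0.5 -1.6] t 16.02 op 0.194 59.2
row [ 1.277  -0.499   0.0049] [0.0007 0.0006 0.0387] n 6.6 at [ 615.7 -300.9  161.7] [3.140e+00 2.000e-03 1.914e+00] F [-0.1  0.5 -1.6] t 16.02 op 0.194 59.2
```

```bash
python3 -m inch '[[[0.95,-0.02,0,0,0,0.039],[0.95,-0.02,0,0,0,0.039],[0.95,-0.02,0,0,0,0.039],[0.95,-0.02,0,0,0,0.039],[0.95,-0.02,0,0,0,0.039],[0.95,-0.02,0,0,0,0.039],[0.95,-0.02,0,0,0,0.039]]]'; python3 -m inch '[[[0,0,0,0,0,0],[0,0,0,0,0,0]]]'
python3 - <<'E'
from h import *
C=cam("wrist"); im=r.grab_frame('wrist')[:,:,::-1].copy(); cv2.imwrite('pics/w11.png',im)
go(435.8,-94,80,np.radians(102.7))
E
```

```text
clock: 16.6
eef_pos: [546.0, -121.7, 158.6]
tcp_rot: [-3.139, -0.001, 1.794]
contact_force: [0.4, -0.9, -1.2]
opening: 0.196
grasp_force: 59.1
clock: 16.77
eef_pos: [547.5, -123.9, 159.4]
tcp_rot: [-3.141, -0.0, 1.791]
contact_force: [0.3, 0.0, -0.8]
opening: 0.198
grasp_force: 59.1
row [ 0.2682 -0.5128  0.3978] [-0.0002 -0.     -0.0006] n 3.4 at [ 547.6 -124.   159.5] [-3.141 -0.     1.79 ] F [-0.1 -0.9 -1.4] t 16.82 op 0.195 59.1
```

View pics/w11.png

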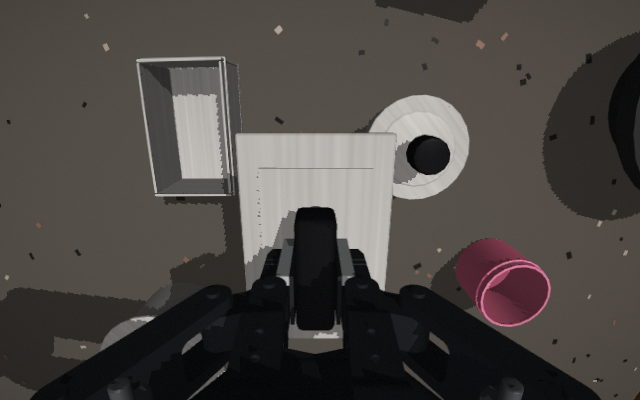

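Oblong tin rim corners are at about (137,60), (224,58), (232,194), (155,196). The small lid is seated at (420,147).

Run:
```python
from h import *
im=cv2.imread('pics/w11.png'); C=cam("wrist"); s=r.sense()
p=ray([(137,60),(224,58),(232,194),(155,196)],55,C); d=np.roll(p,-1,0)-p
print(p.mean(0),np.linalg.norm(d,axis=1),np.degrees(np.arctan2(d[:,1],d[:,0])))
for T in (115,130): print(*tin(im,C,(185,127),84,55,T))
z=s["eef_pos"][2]-10.5; q=ray([(236,134),(394,134),(316,134)],z,C)-s["eef_pos"][:2]; u=np.array([np.cos(s["tcp_rot"][2]),np.sin(s["tcp_rot"][2])]); v=np.array([u[1],-u[0]])
print("lid along x",q@u,"y",q@v)
print("small lid",*lid(im,C,(420,147),54,140,53))
```

```text
[437.44700537 -95.4286346 ] [ 65.09877045 103.25541534  64.37437842 104.93036227] [  12.64762741  -78.18683471 -165.85411806  102.23407235]
(array([447.1, -98.3]), array([65.7, 34.8]), -77.3) circ [446.6 -99.1] 72.0
(array([447. , -98.8]), array([65. , 34.3]), -77.8) circ [446.6 -99.1] 72.0
lid along x [59.08941278 59.11471494 59.00258994] y [-39.68632393  35.79868616  -1.45064988]
small lid (array([612.7, -69. ]), array([78.7, 76.6]), -42.0) circ [612.1 -69.7] knob (array([610.8, -69.6]), array([29.7, 24.9]), -16.2)
```

```bash
python3 -m inch '[[[0.266,-0.504,0,0,0,0],[0.266,-0.504,0,0,0,0],[0.266,-0.504,0.1,0,0,0],[0.266,-0.504,0.25,0,0,0],[0.266,-0.504,0.345,0,0,0],[0.266,-0.504,0.345,0,0,0],[0.266,-0.504,0.345,0,0,0],[0.266,-0.504,0.345,0,0,0]]]'
python3 - <<'E'
from h import *
C=cam("wrist"); im=r.grab_frame('wrist')[:,:,::-1].copy(); cv2.imwrite('pics/w12.png',im)
go(437.7,-94.1,70,np.radians(102.5))
E
```

```text
clock: 17.48
eef_pos: [438.5, -93.8, 91.8]
tcp_rot: [3.141, 0.0, 1.791]
contact_force: [0.1, -0.6, -1.8]
opening: 0.203
grasp_force: 59.3
row [-0.0003 -0.0054  0.1104] [0.0005 0.0002 0.0006] n 0.5 at [438.7 -93.8  92.1] [3.140e+00 1.000e-03 1.791e+00] F [ 0.4 -0.2 -1.5] t 17.53 op 0.195 59.3
```

```bash
python3 -m inch '[[[0,-0.005,0.05,0,0,0],[0,-0.005,0.08,0,0,0],[0,-0.005,0.1,0,0,0],[0,-0.005,0.107,0,0,0],[0,-0.005,0.111,0,0,0],[0,-0.005,0.111,0,0,0]]]'; python3 -m inch '[[[0,0,0.004,0,0,0],[0,0,0.004,0,0,0]]]';  python3 -m inch '[[[0,0,0.004,0,0,0],[0,0,0.004,0,0,0]]]'
```

```text
clock: 18.03
eef_pos: [436.6, -93.4, 69.6]
tcp_rot: [-3.142, 0.0, 1.792]
contact_force: [-3.0, 0.7, 7.0]
opening: 0.197
grasp_force: 60.5
clock: 18.2
eef_pos: [436.7, -93.4, 69.6]
tcp_rot: [3.142, 0.0, 1.792]
contact_force: [-6.1, 1.6, 21.6]
opening: 0.196
grasp_force: 62.5
clock: 18.37
eef_pos: [436.7, -93.5, 69.5]
tcp_rot: [3.141, 0.0, 1.792]
contact_force: [-10.5, 2.8, 36.1]
opening: 0.197
grasp_force: 64.4
```

```bash
python3 -m inch '[[[0,0,-0.011,0,0,0],[0,0,-0.011,0,0,0],[0,0,-0.011,0,0,0],[0,0,-0.011,0,0,0],[0,0,-0.011,0,0,0]]]' 0.2 60; python3 -m inch '[[[0,0,-0.15,0,0,0],[0,0,-0.35,0,0,0],[0,0,-0.5,0,0,0],[0.2,0.1,-0.55,0,0,0],[0.4,0.2,-0.6,0,0,0],[0.6,0.3,-0.6,0,0,-0.04],[0.8,0.4,-0.6,0,0,-0.08],[0.9,0.5,-0.6,0,0,-0.12]]]'
python3 -m inch '[[[0,0,0,0,0,0],[0,0,0,0,0,0],[0,0,0,0,0,0]]]'
python3 - <<'E'
from h import *
C=cam("wrist"); im=r.grab_frame('wrist')[:,:,::-1].copy(); cv2.imwrite('pics/w13.png',im)
go(604,300.5,100,np.radians(156.7))
E
```

```text
clock: 18.78
eef_pos: [436.4, -93.4, 69.3]
tcp_rot: [-3.141, -0.0, 1.792]
contact_force: [0.5, 0.1, 0.3]
opening: 0.597
grasp_force: 0.0
clock: 19.45
eef_pos: [493.5, 105.8, 189.6]
tcp_rot: [-3.141, -0.0, 2.172]
contact_force: [0.6, -1.2, 0.8]
opening: 0.599
grasp_force: 0.0
clock: 19.7
eef_pos: [493.8, 103.7, 188.9]
tcp_rot: [-3.14, -0.0, 2.167]
contact_force: [-0.5, 0.2, 0.1]
opening: 0.599
grasp_force: 0.0
row [0.5084 1.0103 0.4435] [-0.0004 -0.0003 -0.1813] n 5.8 at [493.7 103.1 189. ] [-3.14  -0.     2.165] F [ 0.8 -0.5  0.2] t 19.75 op 0.597 0.0
```

View pics/w13.png

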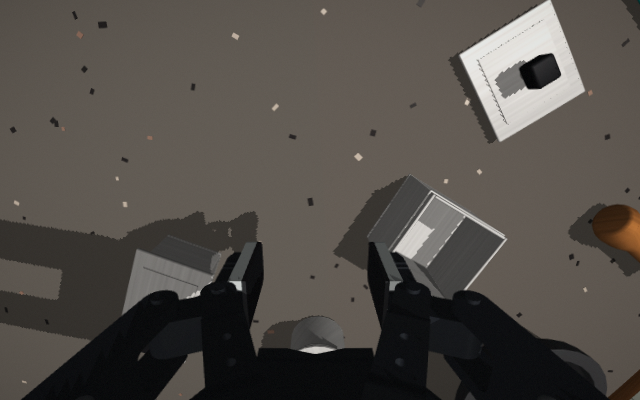

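The square lid is at (521,70), the square tin at (438,238) and the oblong lid is seated at (165,280). I go to the square lid.

```bash
python3 -m inch '[[[0.254,0.505,0.2,0,0,-0.181],[0.254,0.505,0.2,0,0,-0.181],[0.254,0.505,0.2,0,0,-0.181],[0.254,0.505,0.2,0,0,-0.181],[0.254,0.505,0.2,0,0,-0.181],[0.254,0.505,0.2,0,0,-0.181]]]' >/dev/null; python3 -c "
from h import *
go(604,300.5,105,np.radians(156.7))"
```

```text
row [-0.0566  0.5641  0.218 ] [-0.0004 -0.0003  0.0005] n 2.9 at [549.2 201.3 148.8] [-3.140e+00 -1.000e-03  2.737e+00] F [ 0.  -0.8  0.4] t 20.25 op 0.596 0.0
```

```bash
python3 -m inch '[[[-0.057,0.564,0.22,0,0,0],[-0.057,0.564,0.22,0,0,0],[-0.057,0.564,0.22,0,0,0],[-0.057,0.564,0.22,0,0,0],[-0.057,0.564,0.22,0,0,0],[-0.057,0.564,0.22,0,0,0]]]' >/dev/null
python3 - <<'E'
from h import *
C=cam("wrist"); im=r.grab_frame('wrist')[:,:,::-1].copy(); cv2.imwrite('pics/w14.png',im)
xy=tuple(int(v) for v in proj([604,300.5,11],C)[0]); print(xy)
for T in (120,150):
    l=lid(im,C,xy,95,T); print("sq",*l)
go(*l[0][0],21,np.radians(180+l[0][2]))
E
```

```text
(316, 199)
sq (array([602.6, 301.4]), array([97.6, 97.2]), 66.7) circ [601.3 302. ] knob (array([601.6, 301.4]), array([26.6, 23.1]), -23.4)
sq (array([602.8, 301.1]), array([96.9, 96.6]), 66.6) circ [601.2 301.7] knob (array([601.6, 301.4]), array([26.6, 23.1]), -23.4)
row [0.0091 0.0027 0.4241] [-1.000e-04 -2.000e-04 -5.003e-01] n 12.6 at [604.3 299.9 105.8] [-3.141 -0.     2.732] F [ 1.  -0.5  0.6] t 20.8 op 0.599 0.0
```

```bash
python3 -m inch '[[[0.012,0.003,0.2,0,0,0],[0.012,0.003,0.35,0,0,0],[0.012,0.003,0.424,0,0,0],[0.012,0.003,0.424,0,0,0],[0.012,0.003,0.424,0,0,0],[0.012,0.003,0.424,0,0,0]]]' >/dev/null; python3 -m inch '[[[0,0,0,0,0,0],[0,0,0,0,0,0],[0,0,0,0,0,0],[0,0,0,0,0,0],[0,0,0,0,0,0],[0,0,0,0,0,0]]]' -1 65; python3 -m inch '[[[0,0,-0.2,0,0,0],[0,0,-0.4,0,0,0],[0,0,-0.6,0,0,0],[0,0,-0.7,0,0,0],[0,0,-0.7,0,0,0],[0,0,-0.7,0,0,0]]]'; python3 -c "
from h import *
go(610,250,165,np.radians(185.5))"
```

```text
clock: 21.8
eef_pos: [603.8, 303.7, 22.6]
tcp_rot: [3.14, 0.002, 2.735]
contact_force: [-0.6, -1.5, 7.2]
opening: 0.263
grasp_force: 65.1
clock: 22.3
eef_pos: [603.3, 303.5, 162.5]
tcp_rot: [3.139, 0.002, 2.735]
contact_force: [-1.1, -0.2, -1.8]
opening: 0.268
grasp_force: 64.4
row [-0.1363 -0.2325 -0.0126] [ 0.0006  0.0009 -0.1599] n 4.0 at [603.3 303.5 162.5] [3.139e+00 2.000e-03 2.735e+00] F [-1.1 -0.2 -1.8] t 22.3 op 0.268 64.4
```

```bash
python3 -m inch '[[[-0.274,-0.173,0,0,0,-0.16],[-0.274,-0.173,0,0,0,-0.16],[-0.274,-0.173,0,0,0,-0.16],[-0.274,-0.173,0,0,0,-0.16],[-0.274,-0.173,0,0,0,-0.16],[-0.274,-0.173,0,0,0,-0.16],[-0.274,-0.173,0,0,0,-0.16]]]'>/dev/null
python3 - <<'E'
from h import *
C=cam("wrist"); s=r.sense(); im=r.grab_frame('wrist')[:,:,::-1].copy(); cv2.imwrite('pics/w15.png',im)
go(618,119,120,np.radians(185.5))
xy=tuple(int(v) for v in proj([618,119,75],C)[0]); print(xy); print(proj([[618+a,119+b,75] for a,b in((-46,-38),(-38,46),(46,38),(38,-46))],C))
for T in (115,130,145,160): print(*tin(im,C,xy,80,75,T))
E
```

```text
row [ 0.1636 -0.6414  0.1995] [-0.0001 -0.0004 -0.0009] n 3.3 at [638.7 249.8 159.8] [-3.141e+00 -1.000e-03 -3.048e+00] F [-0.1 -0.4 -0.7] t 22.93 op 0.265 64.3
(140, 162)
[[ 84.66134899  94.00835043]
 [201.78745947 114.90661413]
 [192.42644428 225.14798586]
 [ 86.06483786 205.67346203]]
(array([620.9, 140.7]), array([72.8, 42.5]), 3.8) circ [620.9 140. ] 83.0
(array([603.4, 135.3]), array([37.2, 33.5]), 3.8) circ [603.6 135.4] 49.1
(array([603.3, 135.3]), array([37.3, 33.4]), 4.0) circ [603.6 135. ] 48.6
(array([603.3, 135.4]), array([36.2, 33. ]), 4.6) circ [603.2 135.4] 48.6
```

View pics/w15.png

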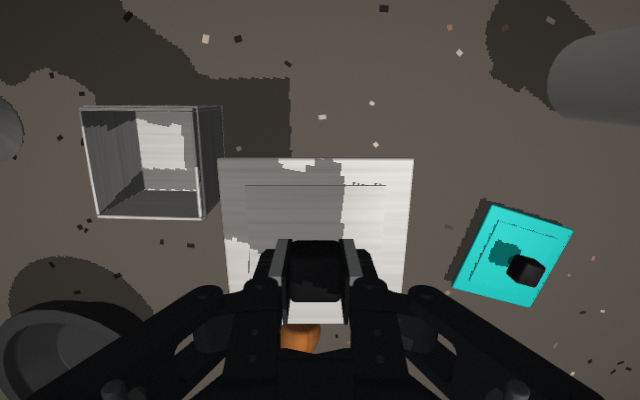

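The square tin's rim corners are at about (80,108), (196,107), (203,219), (97,216). The held lid's far edge is at row 159, columns 218 to 414.

Run:
```python
from h import *
im=cv2.imread('pics/w15.png'); C=cam("wrist"); s=r.sense()
p=ray([(80,108),(196,107),(203,219),(97,216)],75,C); d=np.roll(p,-1,0)-p
print(p.round(1).tolist(),p.mean(0),np.linalg.norm(d,axis=1),np.degrees(np.arctan2(d[:,1],d[:,0])))
g=im.max(2); print(g[160,80:100],g[160,190:215],g[100:116,130],g[208:224,150])
z=s["eef_pos"][2]-11.5; q=ray([(218,159),(414,159),(316,159),(230,290)],z,C)-s["eef_pos"][:2]; u=np.array([np.cos(s["tcp_rot"][2]),np.sin(s["tcp_rot"][2])]); v=np.array([u[1],-u[0]])
print("lid x",q@u,"y",q@v)
```

```text
[[582.3, 76.5], [575.2, 161.0], [658.5, 165.4], [664.3, 81.0]] [620.05219552 120.96292974] [84.7635708  83.38853616 84.65106118 82.09613292] [  94.79163659    3.06804396  -86.08108903 -176.87368517]
[ 90  91  91  93  93  91 103 172 188 139  79  79  81  82  78  77  80  81
  82  80] [121 119 121 118 112 113  85  44  46  65  92  83  54  44  44  44  46  46
  44  46  46  46  46  45  45] [ 49  51  52  50  52  83 114  95 112 120 121  45  44  44  45  45] [ 69  70  70  71  69  69  71  70 111 182 190 141  94  93  93  93]
lid x [ 48.18105291  48.2015339   48.0956462  -26.16046296] y [-47.40594224  49.11074663   0.84745713 -47.43522095]
```

```bash
python3 -c "
from h import *
go(618.8,119.4,113,np.radians(184))"
```

```text
row [ 0.1593 -0.6398  0.2345] [-0.0001 -0.0004  0.0074] n 3.4 at [638.7 249.8 159.8] [-3.141e+00 -1.000e-03 -3.048e+00] F [-0.1 -0.4 -0.7] t 22.93 op 0.265 64.3
```

```bash
python3 -m inch '[[[0.159,-0.64,0,0,0,0.007],[0.159,-0.64,0,0,0,0.007],[0.159,-0.64,0,0,0,0.007],[0.159,-0.64,0.1,0,0,0.007],[0.159,-0.64,0.2,0,0,0.007],[0.159,-0.64,0.235,0,0,0.007],[0.159,-0.64,0.235,0,0,0.007],[0.159,-0.64,0.235,0,0,0.007]]]'>/dev/null; python3 -m inch '[[[0,0,0,0,0,0],[0,0,0,0,0,0]]]' > /dev/null; python3 -c "
from h import *
go(618.8,119.4,92,np.radians(184))"
```

```text
row [ 0.0101 -0.0022  0.1139] [0.0001 0.0006 0.0016] n 0.5 at [620.7 120.  114.8] [ 3.141e+00  2.000e-03 -3.067e+00] F [ 0.3 -0.5 -0.8] t 23.77 op 0.267 64.6
```

```bash
python3 -m inch '[[[0.008,-0.002,0.05,0,0,0.001],[0.008,-0.002,0.08,0,0,0.001],[0.008,-0.002,0.1,0,0,0.001],[0.008,-0.002,0.11,0,0,0.001],[0.008,-0.002,0.117,0,0,0.001],[0.008,-0.002,0.117,0,0,0.001]]]'; python3 -m inch '[[[0,0,0.004,0,0,0],[0,0,0.004,0,0,0]]]'
```

```text
clock: 24.27
eef_pos: [617.9, 118.6, 90.7]
tcp_rot: [-3.142, -0.001, -3.071]
contact_force: [-4.4, -0.5, 6.6]
opening: 0.266
grasp_force: 65.4
clock: 24.43
eef_pos: [617.9, 118.6, 90.7]
tcp_rot: [3.142, -0.001, -3.071]
contact_force: [-7.6, -1.1, 13.7]
opening: 0.261
grasp_force: 66.5
```

```bash
python3 -m inch '[[[0,0,-0.006,0,0,0],[0,0,-0.006,0,0,0],[0,0,-0.006,0,0,0],[0,0,-0.006,0,0,0],[0,0,-0.006,0,0,0]]]' 0.2 60; python3 -m inch '[[[0,0,-0.15,0,0,0],[0,0,-0.35,0,0,0],[0,0,-0.5,0,0,0],[0.2,0,-0.7,0,0,0],[0.4,-0.1,-0.9,0,0,0],[0.6,-0.3,-1,0,0,0],[0.8,-0.5,-1,0,0,0],[0.8,-0.5,-1,0,0,0]]]' >/dev/null
python3 -m inch '[[[0.1,-0.1,0,0,0,0],[0.1,-0.1,0,0,0,0],[0.1,-0.1,0,0,0,0],[0.1,-0.1,0,0,0,0]]]'
python3 - <<'E'
from h import *
C=cam("wrist"); im=r.grab_frame('wrist')[:,:,::-1].copy(); cv2.imwrite('pics/w16.png',im)
t=r.grab_frame('top')[:,:,::-1].copy(); cv2.imwrite('pics/top1.png',t); D=cam("top")
for n,c,h,rad in (("small",(612,-69),60,35),("large",(443.8,-315.5),70,50),("sq",(619.5,120),75,48),("obl",(436.8,-94.8),55,48)):
    for N,I,X,f,T in (("w",im,C,1.15,150),("t",t,D,.62,205)):
        xy=tuple(int(v) for v in proj([*c,h+4],X)[0])
        try: print(n,N,xy,*lid(I,X,xy,int(rad*f),T,h-7,28 if N=="w" else 60))
        except Exception as e: print(n,N,xy,e)
E
```

```text
clock: 24.85
eef_pos: [618.4, 118.6, 90.5]
tcp_rot: [-3.142, -0.0, -3.071]
contact_force: [0.2, 0.3, 0.1]
opening: 0.602
grasp_force: 0.0
clock: 25.85
eef_pos: [459.9, -1.1, 286.9]
tcp_rot: [3.141, 0.001, -3.071]
contact_force: [0.6, -0.5, -0.4]
opening: 0.6
grasp_force: 0.0
small w (254, 276) (array([613.7, -46. ]), array([76.1, 31.6]), -4.3) circ [612.6 -60.4] knob (array([608.5, -67. ]), array([61.2, 19.8]), -11.1)
small t (342, 180) attempt to get argmax of an empty sequence
large w (43, 136) (array([ 442.1, -313.5]), array([118.5, 114. ]), -11.3) circ [ 441.5 -315.4] knob (array([ 440.7, -311.7]), array([39.4, 24. ]), -79.3)
large t (436, 234) (array([ 443.3, -314.3]), array([117.9, 115.5]), 86.8) circ [ 444.  -314.4] knob (array([ 443.4, -313.9]), array([24.5, 22.5]), -69.2)
sq w (399, 297) (array([592.3, 145. ]), array([50.4, 42.4]), 6.1) circ [592.6 144.2] knob (array([600.7, 144. ]), array([85.7, 52.2]), 70.8)
sq t (275, 180) (array([605.7, 123.4]), array([129.4,  96.1]), -0.9) circ [611.3 120.5] knob (array([618.9, 120.1]), array([25.3, 19.2]), -2.0)
obl w (235, 140) (array([434.7, -93.9]), array([119.5,  76.9]), -77.4) circ [439.8 -94.9] knob (array([434.5, -93.5]), array([56.7, 17.5]), -77.4)
obl t (356, 242) (array([ 440. , -126.9]), array([158.7,  62.5]), 1.4) circ [ 439.4 -103.9] knob (array([432.7, -75.7]), array([16.3,  5.4]), -4.0)
```

```bash
python3 -m inch '[[[-0.7,-0.95,0,0,0,0],[-0.7,-0.95,0,0,0,0],[-0.7,-0.95,0,0,0,0],[-0.7,-0.95,0,0,0,0],[-0.7,-0.95,0,0,0,0],[-0.7,-0.95,0,0,0,0],[-0.7,-0.95,0,0,0,0],[-0.7,-0.95,0,0,0,0]]]'
python3 - <<'E'
from h import *
C=cam("wrist"); im=r.grab_frame('wrist')[:,:,::-1].copy(); cv2.imwrite('pics/w17.png',im)
t=r.grab_frame('top')[:,:,::-1].copy(); cv2.imwrite('pics/top2.png',t); D=cam("top")
for n,c,h,rad in (("small",(612,-69),60,48),("sq",(619.5,120),75,66)):
    for N,I,X,f,T in (("w",im,C,1.0,130),("t",t,D,.62,215)):
        xy=tuple(int(v) for v in proj([*c,h+4],X)[0])
        try: print(n,N,xy,*lid(I,X,xy,int(rad*f),T,h-7,28 if N=="w" else 60))
        except Exception as e: print(n,N,xy,e)
E
```

```text
clock: 26.62
eef_pos: [613.6, -181.1, 285.0]
tcp_rot: [3.141, -0.002, -3.071]
contact_force: [-0.3, 0.8, 0.0]
opening: 0.597
grasp_force: 0.0
small w (409, 172) (array([611.7, -69.2]), array([79.5, 78.1]), -85.6) circ [611.9 -69.1] knob (array([607.9, -77.4]), array([23.1, 14.4]), -23.0)
small t (342, 180) (array([613.3, -68.3]), array([76.6, 72.9]), 86.7) circ [613.6 -68.6] knob (array([612.7, -69.1]), array([24.2, 21.8]), -47.7)
sq w (567, 193) (array([617.4, 119.4]), array([98.3, 97.9]), -85.9) circ [617.4 119.2] knob (array([616.7, 114.4]), array([35.7, 24.8]), -89.6)
sq t (275, 180) (array([619.1, 120. ]), array([96.7, 96.1]), -85.9) circ [618.8 120.2] knob (array([618.8, 118.7]), array([25.4, 21.9]), -2.0)
```

All four lids measure the right size at their seated heights and lie centred on the tins, so I hand in.

```bash
python3 -c "
from rig import r
print(r.sign_off())"
```

```text
the job is handed in; nothing more can be done
None
```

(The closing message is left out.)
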